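# Open the push-and-turn cap of the candle-oil bottle

## Task

The bottle of candle oil is held upright in the bench clamp: push its red safety cap down against the spring, keep it pressed while you twist it anticlockwise (seen from above) about a sixth of a turn until it comes free, and lift it straight off. The cap is thin plastic that cracks if it is pinched hard, so squeeze it gently, with no more than about 50 N. Finish while still holding the cap level in the gripper, about 5 cm clear above the bottle's mouth so that drips fall back in, and leave the other things on the bench where they are.

Things in the scene. Friction and masses are not known exactly. Their poses are not given: they have to be found in the camera images.
- cap_center (a point): centre (half-way up) of the red ribbed push-and-turn cap: 48 mm wide, 29 mm high, about 22 g; z is its axis, up; white moulded arrows on its flat top point anticlockwise. Inside, three lugs sit under three lugs of the bottle's neck (bayonet) behind a catch. It is loose but locked, with 6 degrees of play either way. Do not squeeze it with more than about 50 N a finger
- insert (a joint): grey spring insert in the bottle's mouth that pushes the cap up; 0 = cap locked, grows as the cap is pressed, in m: past 0.003 the cap clears its catch and may turn, 0.0055 is the bottom stop. Pressing takes 5 N at 0 and about 11 N at 0.004. About -0.003 when the cap is off
- mouth (a point): centre of the bottle's rim, 32 mm wide, on its upright axis, 221.5 mm above the bench, z up; hidden in the locked cap, whose centre is 6 mm lower. Pressed, the cap turns anticlockwise seen from above; 42 to 78 degrees from its locked place (60 is the middle, 78 a stop) its lugs are free, the spring lifts it about 3 mm and it comes off straight up
- bottle: white 1 litre bottle with blue and yellow label, fixed in the clamp, 84 mm in diameter; origin under its centre, on the clamp's plate, 8 mm above the bench. Its shoulder slopes in from 140 mm to the neck's root (38 mm wide) at 173 mm above the origin; the neck is 32 mm wide, 40 mm over its lugs; 20 mm of it is free below the locked cap
- clamp: fixed steel plate 270 x 120 x 8 mm with a wooden V-block and a push-pull toggle clamp that holds the bottle; origin on the bench under the bottle's axis; x points along the clamp's plunger from the bottle to its black handle, whose top, the clamp's highest point, is 200 mm out and 152 mm up. (A bronze candle holder 270 mm high is fixed at the bench's left edge, over 0.5 m to the robot's left)
- paten: bystander: silver dish, 140 mm in diameter, 9 mm high, origin under its centre
- saucer: bystander: white ceramic saucer, 128 mm in diameter, 20 mm high, origin under its centre
- crucifix_stand: bystander: small brass crucifix on a stepped foot 80 x 70 mm, 165 mm high, cross arms along y, origin under its centre
- aspergillum: bystander: brass and wood holy-water sprinkler lying flat, 225 mm long along x, 28 mm thick, origin under its middle
There are look-alikes about, which are no part of the job. Of the things shaped like the part that bears cap_center, the red one is meant.

How it is judged:
By the outcome, as a careful person would: the job done as asked, in the order asked, and still so for the second after the job is handed in, while the arm keeps its last pose, push and grip.
It also fails if it takes over 35 s, if anything falls off the work surface, if the arm or the gripper's body presses on something with over 40 N, if the wrist force passes 120 N, or if a joint passes its speed limit or range.

## Robot

A 6-joint arm with a two-finger parallel gripper is mounted at the origin on the work surface. World frame = base frame: x ahead of the robot, y to its left, z up, the work surface at z = 0. Lengths are in m, angles in rad, forces in N, time in s.
With the tool pointing down it reaches from about 0.225 to 0.875 m from the base axis. Payload 3.4 kg.
Tool frame: the origin (TCP) lies at the very end of the fingers, on their centre line; the grasp point (between the pads) lies 19 mm behind it (manip.hold_point_z is the distance from the TCP to the grasp point, in m); z points along the fingers, y is the line along which they close (so a half turn about z gives the same grasp; the last joint's range is limited). The gripper opens to 85 mm and grips with 20 to 120 N. Pads are 22 mm wide; open, the fingers measure 114 mm over their backs; the gripper's body (76 mm by 85 mm) begins 54 mm behind the grasp point. The pads swing forward as they close: fully open they stand 13 mm farther back than shut.
Start: joints at [1.012, 0.276, 1.505, -0, 1.361, -0.121], TCP at [0.244, 0.521, 0.206] pointing down, gripper open.
Joint ranges: [-2.89, 2.89], [-0.75, 2.08], [0.22, 2.7], [-1.18, 4.32], [0.11, 2.71], [-2.7, 2.7]. Speed limits (rad/s): [2.57, 2.57, 3.14, 3.14, 3.14, 3.14].

## Interface

Orientations are given as a unit quaternion [w, x, y, z].
In Python, from rig import readout, viewer, order, manip gives the robot as it stands. The module is installed in compiled form; this text tells all that it offers.
- The arm moves only by the tool send_rows, never from a script. Its arguments are lists of equal length, an entry for each row: "xyz": the shift along the world's x, y, z in m, a list of three; "delta_rot": the turn, a rotation vector about the world's x, y, z in degrees, a list of three. In form: {"xyz": [[tx, ty, tz], ...], "delta_rot": [[wx, wy, wz], ...]}. A call has 1 to 12 rows; each row shifts and turns the commanded pose from where the row before left it; what a row does not reach is not made up. A row lasts 1/10 s, in which the tool goes at most 50 mm and 8.59 degrees, less where a joint would pass 70% of its speed; a pose out of reach is approached as far as the arm can. A call with a gripper value outside its range is refused whole. "gripper" is the finger opening in m, from 0 to 0.0854, set as the call begins (left out, the last holds). The fingers move at their own pace and stop on an object; "force" is the grip in N (left out, the last holds). Time passes only in rows, so rows that do not move let the fingers close. It gives the time, the measured TCP pose, the force, the opening and the grip force at its end, in the units of the state.
- readout.get_state(): the state, without advancing time (a new reading comes with each control period).
- viewer.get_image(name): name is "side" or "top"; returns a dict with "color" (480x640x3 uint8, red, green, blue), "depth" (480x640 float32, m along the optical axis (not along the pixel's ray), 0 where there is no reading), "K" (3x3 intrinsics, pixels), "dist" ([k1, k2, p1, p2, k3] as OpenCV has them; the pictures are not rectified), "camera_from_world" (4x4, takes a point from world to camera coordinates). Camera axes: x right, y up, looking along -z (the intrinsics and any distortion apply to the point x, -y, -z); pixel columns grow to the right and rows downward; lengths in m; the calibration is good to about 2 mm. A picture is of the moment at which its call begins.
- order.sign_off(): hands the job in; it is judged then, once.
The state is a dict: "clock": time; "qpos": joint angles; "qd": joint speeds; "effort": joint torques, N m; "position": TCP position; "ee_rot": TCP orientation; "contact_force": force on the tool from outside, world axes, zero at the start; "moment": the same for the moment, N m; "width": finger opening in m; "gripper_force": force on a finger pad.
Only numpy, scipy, OpenCV 4.12 (cv2) and the standard library are available. Lean on these libraries where they do the work, as an engineer would, in place of code of your own. Each camera call takes 0.05 s, during which the arm holds its last target. There are 200 camera calls.

## Working session

There is one attempt and no reset: what is moved stays moved. The work goes in short steps, Python scripts to look and compute and a tool call to move; the robot and the scene stay as the last step left them, time stands still between calls to the robot, and variables do not carry over. Pictures are saved under pics/ and viewed, at most 10 in all, crops included, and the job is handed in when it is done.

Besides the shell and the picture viewer there is one more tool, called after "Emit:" as name(argument=value, ...) on one line, values as JSON. send_rows: Moves the arm, as the interface text tells. Its arguments: {"type":"object","properties":{"xyz":{"type":"array"},"delta_rot":{"type":"array"},"gripper":{"type":"number"},"force":{"type":"number"}},"required":["xyz","delta_rot"]}

```bash
mkdir -p pics; cat > h.py <<'E'
import numpy as np, cv2
from rig import readout, viewer, order, manip
def world(im,u,v,d=None):
    K=im["K"]; dd=im["depth"][int(round(v)),int(round(u))] if d is None else d
    p=cv2.undistortPoints(np.array([[[u,v]]],float),np.array(K),np.array(im["dist"]))[0,0]
    c=np.array([p[0]*dd,-p[1]*dd,-dd,1]); return (np.linalg.inv(im["camera_from_world"])@c)[:3]
def cloud(im):
    v,u=np.mgrid[0:480,0:640]; p=cv2.undistortPoints(np.stack([u,v],-1).reshape(-1,1,2).astype(float),np.array(im["K"]),np.array(im["dist"])).reshape(-1,2)
    d=im["depth"].reshape(-1); c=np.c_[p[:,0]*d,-p[:,1]*d,-d,np.ones_like(d)]
    return (c@np.linalg.inv(im["camera_from_world"]).T)[:,:3].reshape(480,640,3)
def save(im,n,crop=None,s=1):
    a=im["color"][:,:,::-1]
    if crop: x0,y0,x1,y1=crop; a=a[y0:y1,x0:x1]
    cv2.imwrite("pics/"+n,cv2.resize(a,None,fx=s,fy=s,interpolation=cv2.INTER_CUBIC))
E
python3 - <<'E'
from h import *
for n in("side","top"):
    im=viewer.get_image(n); save(im,n+"0.png"); print(n,np.linalg.inv(im["camera_from_world"])[:3].round(3))
    c=im["color"].astype(int); m=(c[...,0]>120)&(c[...,1]<70)&(c[...,2]<70)
    k,l,st,ce=cv2.connectedComponentsWithStats(m.astype(np.uint8)); W=cloud(im)
    for i in range(1,k):
        if st[i,4]>40: print(st[i],ce[i].round(),np.median(W[(l==i)&(im["depth"]>0)],0).round(3))
print(readout.get_state(), manip.hold_point_z)
E
```

```text
side [[ 0.493 -0.596  0.634  1.165]
 [ 0.87   0.321 -0.374 -0.435]
 [ 0.02   0.736  0.677  0.841]]
[550   0  21  12  59] [561.   5.] [-0.25   1.486  0.129]
[531  11  36  13  92] [553.  18.] [-0.146  1.335  0.13 ]
[590  19  50  26 176] [615.  30.] [0.027 1.459 0.13 ]
[568  24  62  31 146] [598.  38.] [0.041 1.337 0.13 ]
[590  47  17   9  49] [597.  51.] [0.127 1.241 0.13 ]
[571  58  36  16  76] [590.  66.] [0.199 1.117 0.129]
[424  68  24  20 102] [439.  80.] [-0.747  1.379 -0.392]
[289 201  27  17 279] [302. 209.] [ 0.506 -0.081  0.23 ]
top [[ 0.01   0.98  -0.196  0.268]
 [-1.     0.008 -0.013 -0.038]
 [-0.011  0.196  0.98   1.245]]
[335 223  20  20 199] [345. 232.] [ 0.504 -0.079  0.23 ]
{'clock': 0.1, 'qpos': array([ 1.01199710e+00,  2.76544663e-01,  1.50602980e+00,  2.22199928e-05,
        1.36068681e+00, -1.21009776e-01]), 'qd': array([ 1.40671735e-04, -8.13508898e-04, -3.13177940e-03, -8.20049474e-05,
        1.02878094e-04, -1.04245559e-03]), 'effort': array([ 1.16835348e-03, -4.17697299e+01, -2.46406156e+01, -1.36202270e-04,
        5.70550736e-03, -2.25654418e-05]), 'position': array([0.24349073, 0.52032971, 0.20520961]), 'ee_rot': array([-2.88399126e-04,  2.17153048e-01,  9.76137212e-01, -7.82955553e-04]), 'contact_force': array([ 0.21720705, -0.58830786,  0.09897183]), 'moment': array([-0.00533809, -0.00764626, -0.00491099]), 'gripper_force': 0.0, 'width': 0.08551904341020378} 0.0187
```

View pics/side0.png

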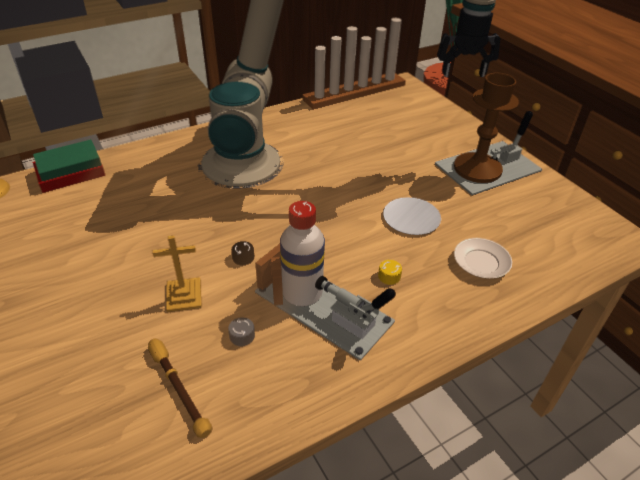

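View pics/top0.png

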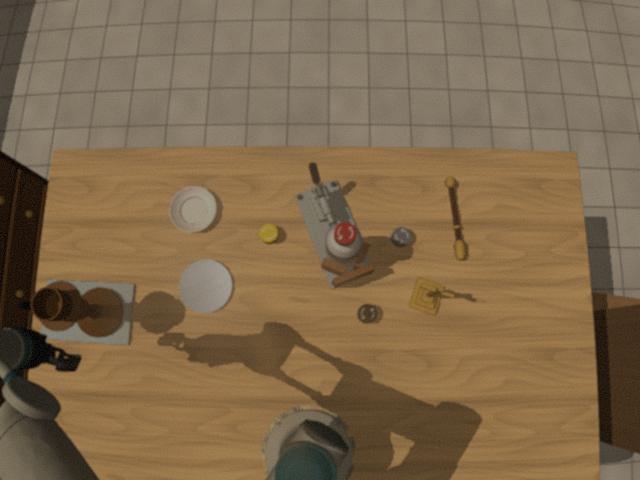

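The red cap on the bottle is at side (302,212) and top (345,234). The look-alikes lie on the bench: yellow at side (390,272), black at (242,252) and grey at (241,331). The red one in the clamp is the one meant. Next is one close crop and a measurement of the axis.

```bash
python3 - <<'E'
from h import *
from scipy.optimize import least_squares
ims={n:viewer.get_image(n) for n in("side","top")}
a=ims["side"]["color"][180:320,240:340]; b=ims["top"]["color"][195:295,300:400]
a=cv2.resize(a,(400,560),interpolation=cv2.INTER_CUBIC); b=cv2.resize(b,(400,400),interpolation=cv2.INTER_CUBIC)
o=np.zeros((560,800,3),np.uint8); o[:,:400]=a; o[:400,400:]=b; cv2.imwrite("pics/crop.png",o[:,:,::-1])
for n,im in ims.items():
    W=cloud(im); P=W[(abs(W[...,0]-.505)<.06)&(abs(W[...,1]+.08)<.06)]
    t=P[(P[:,2]>.224)&(P[:,2]<.24)]
    print(n,len(t),t.mean(0).round(4),((t.max(0)+t.min(0))/2).round(4),np.ptp(t,axis=0).round(4))
    for lo,hi,r in((.05,.14,.042),(.205,.226,.024)):
        q=P[(P[:,2]>lo)&(P[:,2]<hi)&(np.hypot(P[:,0]-.505,P[:,1]+.08)<r+.008)]
        if len(q)>20:
            s=least_squares(lambda c:np.hypot(q[:,0]-c[0],q[:,1]-c[1])-r,[.505,-.08],loss="soft_l1",f_scale=.002); print(lo,len(q),s.x.round(4),np.median(abs(s.fun)).round(4))
# candle holder & tall things
W=cloud(ims["top"]);q=W[(W[...,2]>.2)&(W[...,1]>.4)&(W[...,0]>.28)];print(q.min(0),q.max(0))
E
```

```text
side 416 [ 0.5079 -0.0828  0.2291] [ 0.506  -0.0819  0.2284] [0.0481 0.0487 0.0086]
0.05 1379 [ 0.5046 -0.0812] 0.0007
0.205 244 [ 0.5046 -0.0812] 0.0007
top 394 [ 0.5022 -0.0795  0.2292] [ 0.5021 -0.0796  0.2293] [0.0482 0.0474 0.0102]
0.05 241 [ 0.5021 -0.0807] 0.001
0.205 63 [ 0.503  -0.0793] 0.0005
[0.28001889 0.49422632 0.21153163] [0.39136821 0.59140118 0.38017251]
```

View pics/crop.png

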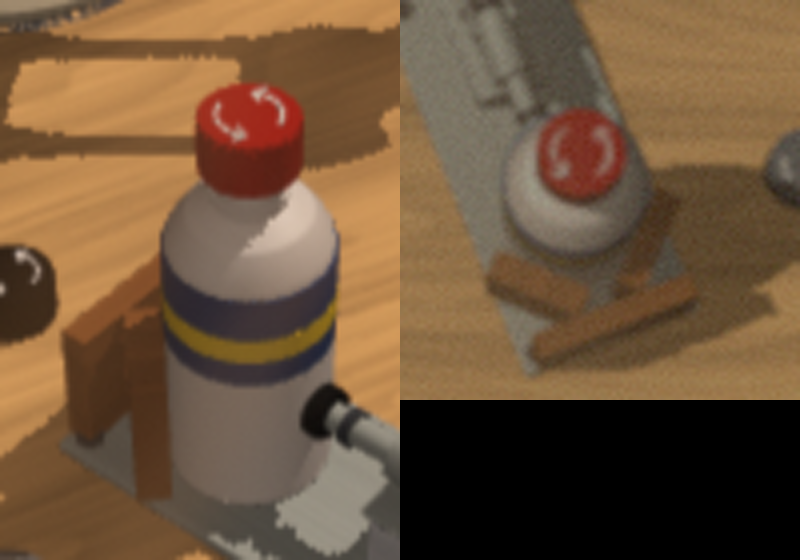

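The crop shows the red cap with white arrows: left panel centred at (250,140), right panel at (583,153). It sits on the clamped bottle. The axis is at about (0.5035, -0.0803) and the cap top at 0.230, as the given sizes require. I'll lift first, to clear the candle holder, then travel.

Emit:
send_rows(xyz=[[0,0,0.04],[0,0,0.04],[0,0,0.03],[0,-0.045,0],[0,-0.045,0],[0.02,-0.045,0],[0.02,-0.045,0],[0.02,-0.045,0],[0.02,-0.045,0],[0.02,-0.045,0],[0.02,-0.045,0],[0.02,-0.045,0]], delta_rot=[[0,0,0],[0,0,0],[0,0,0],[0,0,-6],[0,0,-6],[0,0,-6],[0,0,-6],[0,0,-6],[0,0,-6],[0,0,-6],[0,0,-6],[0,0,-6]], gripper=0.0854, force=40)

```text
clock: 1.4
position: [0.384, 0.114, 0.3161]
ee_rot: [0.0, 0.638, 0.77, 0.0]
contact_force: [0.6, 0.8, 0.3]
width: 0.0854
gripper_force: 0.0
```

Emit:
send_rows(xyz=[[0.02,-0.045,0],[0.02,-0.045,0],[0.03,-0.045,0],[0.03,-0.045,0],[0.02,-0.016,0],[0,0,0],[0,0,0]], delta_rot=[[0,0,-6],[0,0,-6],[0,0,-6],[0,0,-6],[0,0,-6],[0,0,0],[0,0,0]])

```text
clock: 2.1
position: [0.4989, -0.0735, 0.3154]
ee_rot: [-0.001, 0.815, 0.58, -0.001]
contact_force: [0.8, 0.3, -0.3]
width: 0.0854
gripper_force: 0.0
```

Emit:
send_rows(xyz=[[0.0046,-0.0068,0],[0,0,-0.03],[0,0,-0.03],[0,0,0],[0,0,0]], delta_rot=[[0,0,0],[0,0,0],[0,0,0],[0,0,0],[0,0,0]])

```text
clock: 2.6
position: [0.5036, -0.0797, 0.2567]
ee_rot: [0.0, 0.814, 0.581, 0.0]
contact_force: [0.6, 0.8, 0.0]
width: 0.0859
gripper_force: 0.0
```

```bash
python3 - <<'E'
from h import *
im=viewer.get_image("side"); save(im,"s1.png",(220,100,400,320),2.7)
s=readout.get_state(); print(s["position"],s["ee_rot"],s["qpos"],s["contact_force"],s["moment"])
E
```

```text
[ 0.50442372 -0.07997397  0.25763165] [1.02724474e-03 8.14213513e-01 5.80564153e-01 7.51046089e-04] [-2.93491583e-01  1.50764772e-01  1.54380661e+00 -6.81575914e-05
  1.44447713e+00  3.84692913e-02] [0.42612724 0.07981933 0.3915702 ] [ 0.04250587 -0.06645347  0.02813567]
```

View pics/s1.png

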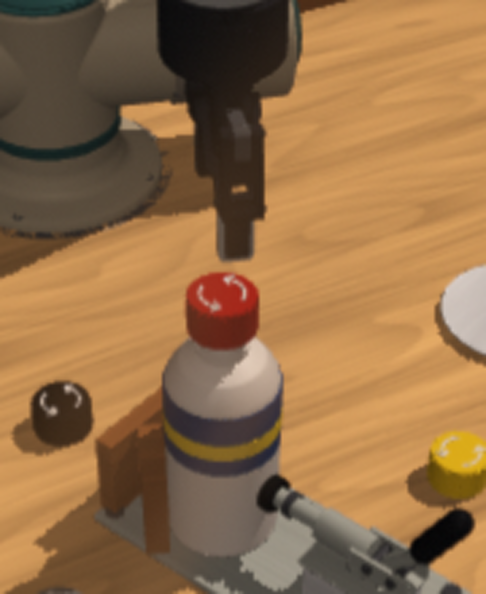

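The picture shows the open gripper end-on above the cap, with the near finger at (237,240) and the cap at (222,300). That is the expected projection for a centred gripper. I'll descend and close gently.

Emit:
send_rows(xyz=[[0,0,-0.025],[0,0,-0.025],[0,0,-0.014],[0,0,0],[0,0,0]], delta_rot=[[0,0,0],[0,0,0],[0,0,0],[0,0,0],[0,0,0]])

```text
clock: 3.15
position: [0.5051, -0.0804, 0.1938]
ee_rot: [0.001, 0.814, 0.58, 0.001]
contact_force: [0.6, -0.3, -0.5]
width: 0.0855
gripper_force: 0.0
```

Emit:
send_rows(xyz=[[0,0,0],[0,0,0],[0,0,0],[0,0,0],[0,0,0],[0,0,0],[0,0,0],[0,0,0]], delta_rot=[[0,0,0],[0,0,0],[0,0,0],[0,0,0],[0,0,0],[0,0,0],[0,0,0],[0,0,0]], gripper=0.044, force=30)

```text
clock: 3.95
position: [0.504, -0.0802, 0.193]
ee_rot: [0.0, 0.815, 0.58, 0.0]
contact_force: [-2.4, 0.5, 6.9]
width: 0.0461
gripper_force: 30.7
```

```bash
python3 - <<'E'
from h import *
im=viewer.get_image("side"); save(im,"s2.png",(250,140,370,270),4)
s=readout.get_state(); print(s)
E
```

```text
{'clock': 4.0, 'qpos': array([-2.94278489e-01,  1.86058700e-01,  1.66066561e+00,  6.81008265e-05,
        1.29382252e+00,  3.87428381e-02]), 'qd': array([ 0.00017655, -0.00067806, -0.00054532, -0.00013332, -0.00138349,
        0.00094157]), 'effort': array([-1.78498537e-01, -3.24982703e+01, -2.26205403e+01, -4.84944193e-02,
       -6.92846440e-01,  9.15510577e-05]), 'position': array([ 0.50401113, -0.08021073,  0.1929925 ]), 'ee_rot': array([3.93831774e-04, 8.14529634e-01, 5.80121712e-01, 3.45551763e-04]), 'contact_force': array([-1.83099531,  0.62442716,  6.86307031]), 'moment': array([0.18084644, 0.37919899, 0.02326592]), 'gripper_force': 30.697116365481634, 'width': 0.046482618701966086}
```

View pics/s2.png

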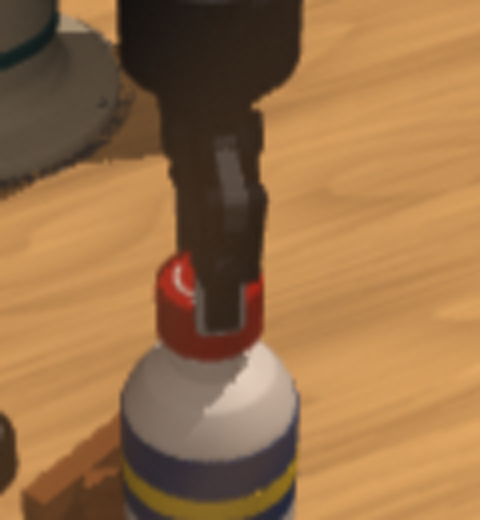

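The picture shows the pads on the cap, with the near finger at (220,300) against the red rim. Lateral force is small, so the grip is centred. I'll raise the grip a little and press down.

Emit:
send_rows(xyz=[[0,0,0],[0,0,0],[0,0,-0.001],[0,0,-0.001],[0,0,0],[0,0,0]], delta_rot=[[0,0,0],[0,0,0],[0,0,0],[0,0,0],[0,0,0],[0,0,0]], gripper=0.043, force=40)

```text
clock: 4.6
position: [0.504, -0.0802, 0.1913]
ee_rot: [0.0, 0.815, 0.58, 0.0]
contact_force: [-2.2, 0.1, 7.1]
width: 0.0462
gripper_force: 42.4
```

Emit:
send_rows(xyz=[[0,0,-0.001],[0,0,-0.001],[0,0,0],[0,0,0]], delta_rot=[[0,0,0],[0,0,0],[0,0,0],[0,0,0]])

```text
clock: 5.0
position: [0.504, -0.0802, 0.1898]
ee_rot: [0.001, 0.815, 0.58, 0.0]
contact_force: [-2.7, 0.0, 9.0]
width: 0.046
gripper_force: 42.6
```

Emit:
send_rows(xyz=[[0,0,-0.001],[0,0,-0.001],[0,0,0],[0,0,0]], delta_rot=[[0,0,0],[0,0,0],[0,0,0],[0,0,0]])

```text
clock: 5.4
position: [0.5041, -0.0802, 0.1883]
ee_rot: [0.001, 0.815, 0.58, 0.001]
contact_force: [-3.5, 0.9, 12.4]
width: 0.0463
gripper_force: 42.9
```

```bash
python3 - <<'E'
from h import *
s=readout.get_state(); print(s["position"],s["contact_force"],s["moment"])
E
```

```text
[ 0.50409103 -0.08022844  0.1882846 ] [-3.54909291  0.91758893 12.35265206] [0.19024153 0.73875453 0.00749315]
```

12.4 N corresponds to about 4.8 mm of press, past the catch. I'll start the twist.

Emit:
send_rows(xyz=[[0,0,0],[0,0,0],[0,0,0],[0,0,0],[0,0,0]], delta_rot=[[0,0,5],[0,0,5],[0,0,5],[0,0,5],[0,0,0]])

```text
clock: 5.9
position: [0.5041, -0.0795, 0.1883]
ee_rot: [0.0, 0.701, 0.713, 0.001]
contact_force: [-3.3, 3.6, 12.6]
width: 0.0463
gripper_force: 42.9
```

```bash
python3 - <<'E'
from h import *
s=readout.get_state(); print(s["position"],s["contact_force"],s["moment"],s["qpos"])
E
```

```text
[ 0.50412626 -0.07953643  0.18827332] [-3.28511963  3.56479192 12.61627219] [ 0.45701331  0.74021101 -0.01647424] [-2.93942127e-01  1.88719895e-01  1.66937269e+00  1.42977846e-03
  1.28173186e+00 -3.11664322e-01]
```

Emit:
send_rows(xyz=[[0,0,0],[0,0,0],[0,0,0],[0,0,0],[0,0,0],[0,0,0],[0,0,0],[0,0,0],[0,0,0],[0,0,0]], delta_rot=[[0,0,5],[0,0,5],[0,0,5],[0,0,5],[0,0,5],[0,0,5],[0,0,5],[0,0,5],[0,0,0],[0,0,0]])

```text
clock: 6.9
position: [0.5044, -0.0802, 0.1884]
ee_rot: [0.001, 0.415, 0.91, 0.0]
contact_force: [-2.8, 1.5, 12.9]
width: 0.0461
gripper_force: 42.8
```

```bash
python3 - <<'E'
from h import *
s=readout.get_state(); print(s["position"],s["ee_rot"],s["contact_force"],s["moment"],s["qpos"])
im=viewer.get_image("side"); save(im,"s3.png",(250,140,370,270),4)
E
```

```text
[ 0.50444793 -0.0802438   0.18836448] [1.39996777e-03 4.15195752e-01 9.09730978e-01 2.76017968e-04] [-2.76512887  1.48208718 12.8900248 ] [0.16467963 0.61935724 0.09910851] [-2.94173517e-01  1.88770814e-01  1.66907209e+00  1.80595994e-04
  1.28090117e+00 -1.00870436e+00]
```

View pics/s3.png

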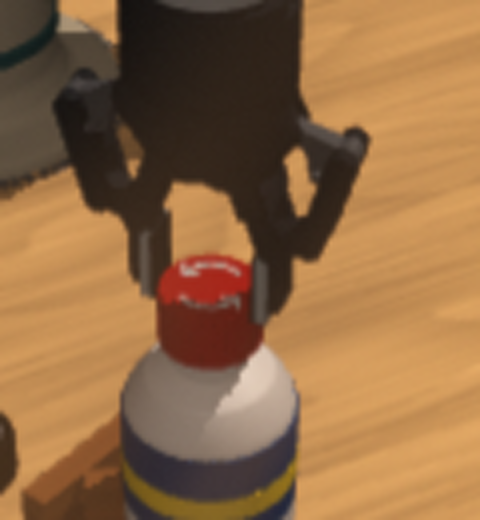

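The white arrows on the cap top, at (205,285), have turned with the gripper by about 60°. The pads sit at (145,265) and (262,290). I'll start to lift slowly and watch the force.

Emit:
send_rows(xyz=[[0,0,0.002],[0,0,0.002],[0,0,0.002],[0,0,0.002],[0,0,0.002],[0,0,0],[0,0,0]], delta_rot=[[0,0,0],[0,0,0],[0,0,0],[0,0,0],[0,0,0],[0,0,0],[0,0,0]])

```text
clock: 7.65
position: [0.5042, -0.0802, 0.1959]
ee_rot: [0.0, 0.415, 0.91, 0.0]
contact_force: [0.7, 1.1, 0.5]
width: 0.0461
gripper_force: 41.8
```

The force has dropped to zero, so the cap is free. I'll lift it straight off.

Emit:
send_rows(xyz=[[0,0,0.005],[0,0,0.008],[0,0,0.01],[0,0,0.01],[0,0,0.01],[0,0,0.01],[0,0,0.007],[0,0,0.005],[0,0,0],[0,0,0],[0,0,0],[0,0,0]], delta_rot=[[0,0,0],[0,0,0],[0,0,0],[0,0,0],[0,0,0],[0,0,0],[0,0,0],[0,0,0],[0,0,0],[0,0,0],[0,0,0],[0,0,0]])

```text
clock: 8.85
position: [0.5036, -0.0801, 0.2606]
ee_rot: [-0.0, 0.415, 0.91, -0.0]
contact_force: [-0.0, 0.7, -0.8]
width: 0.0462
gripper_force: 41.7
```

```bash
python3 - <<'E'
from h import *
im=viewer.get_image("side"); save(im,"s4.png",(250,110,370,270),3.7)
s=readout.get_state(); print(s["position"],s["ee_rot"],s["contact_force"],s["width"],s["gripper_force"])
W=cloud(im); c=im["color"].astype(int); m=(c[...,0]>90)&(c[...,1]<60)&(c[...,2]<60)&(abs(W[...,0]-.505)<.05)&(abs(W[...,1]+.08)<.05)
P=W[m]; print(len(P),P.min(0),P.max(0),np.percentile(P[:,2],[2,50,98]))
for lo,hi in((-9,.2),(.2,.4)): pass
t=P[P[:,2]>P[:,2].max()-.004]; A=np.c_[t[:,:2],np.ones(len(t))]; print("top tilt",np.linalg.lstsq(A,t[:,2],rcond=None)[0],t.mean(0))
q=P[P[:,2]<P[:,2].max()-.006]
from scipy.optimize import least_squares
print(least_squares(lambda a:np.hypot(q[:,0]-a[0],q[:,1]-a[1])-.024,[.505,-.08],loss="soft_l1",f_scale=.002).x, "side z",q[:,2].min())
E
```

```text
[ 0.50366434 -0.08015695  0.26060997] [-3.93451969e-04  4.15364705e-01  9.09654883e-01 -1.69043549e-05] [ 0.15802496  0.21354381 -0.14491288] 0.0460452153683578 41.66756775819522
550 [ 0.46359732 -0.1158938   0.08319297] [ 0.53227771 -0.06047166  0.29933358] [0.2702505  0.29328039 0.29796921]
top tilt [0.0077356  0.00339733 0.29309375] [ 0.50814984 -0.08519133  0.29673518]
[ 0.5051682  -0.08136258] side z 0.08319296759694228
```

View pics/s4.png

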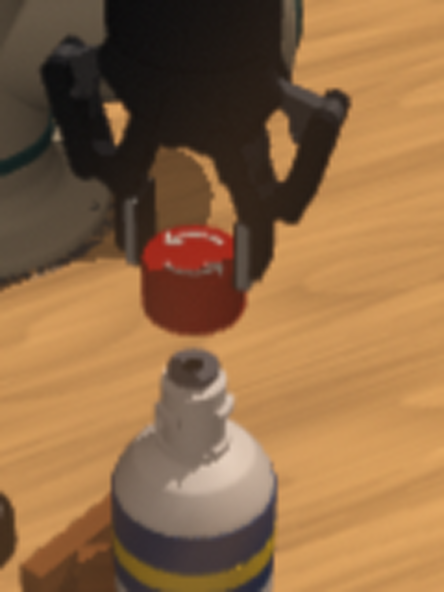

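The cap is off and held level in the grip, with its top at (195,250) and the open mouth below it at (192,365). Its top is at 0.2975, so the lower edge is about 47 mm above the mouth, on the bottle's axis. I'm handing in.

```bash
python3 -c "
from rig import order
print(order.sign_off())"
```

```text
the job is handed in; nothing more can be done
None
```

The red cap was pressed, twisted about 60° anticlockwise and lifted straight off; I handed the job in at about 9 s with it held level at about 42 N, its lower edge about 47 mm above the bottle's mouth, and the gripper went near nothing else on the bench.

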